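# Close up the row of model houses against the end stop

### The arm

A 7-joint arm with a two-finger parallel gripper is mounted at the origin on the work surface. World frame = base frame: x ahead of the robot, y to its left, z up, the work surface at z = 0. Lengths are in m, angles in rad, forces in N, time in s.
With the tool pointing down it reaches from about 0.375 to 0.925 m from the base axis. Payload 3.1 kg.
Tool frame: the origin (TCP) lies between the finger pads; the fingertips stand 19 mm ahead of it and the grasp point (between the pads) is the TCP; z points along the fingers, y is the direction in which the jaws open and shut (so a half turn about z gives the same grasp; the last joint's range is limited). The gripper opens to 85 mm and grips with 20 to 120 N. Pads are 22 mm wide; open, the fingers measure 114 mm over their backs; the gripper's body (76 mm by 85 mm) begins 54 mm behind the grasp point. The pads swing forward as they close: fully open they stand 13 mm farther back than shut.
Start: joints at [1.096, 0.383, 0.044, 1.598, -0.018, 1.161, -0.05], TCP at [0.239, -0.604, 0.25] pointing down, gripper open.
Joint ranges: [-2.61, 2.61], [-0.41, 2.15], [-1.48, 1.57], [0, 2.5], [-1.57, 4.71], [0.05, 1.97], [-2.85, 2.85]. Speed limits (rad/s): [2.79, 2.79, 3.14, 3.14, 3.14, 3.14, 3.14].

### API

Orientations are given as a unit quaternion [x, y, z, w].
In Python, from bench import move_ptp, movel, move_j, move_gripper, pause, inverse_kinematics, read_camera, camera_params, MotionError, sign_off, look_for, tip_of, read_time_s, read_qpos, read_joint_vel, read_effort, read_eef_pos, read_tcp_rot, read_ft_force, read_ft_torque, read_finger_gap gives the robot as it stands. Calls block until the motion is done:
- move_ptp(position, orientation): joint-space move of the TCP to a pose.
- movel(position, orientation=None, speed=0.15): straight line of the TCP; orientation=None keeps the orientation; speed is the mean speed in m/s.
- move_j(angles): joint-space move.
- move_gripper(opening, effort=None): finger opening in m; effort is the grip in N (None keeps the last); returns when the fingers have stopped.
- pause(seconds).
- inverse_kinematics(position, orientation): joint angles nearest the present ones, or None.
- read_camera(name): name is "side" or "top" or "wrist"; returns the picture (400x640x3 uint8, red, green, blue); there is no depth.
- camera_params(name): a dict with "K" (3x3 intrinsics, pixels), "camera_from_world" (4x4, takes a point from world to camera coordinates). Camera axes: x right, y down, z forward; pixel columns grow to the right and rows downward; lengths in m; the calibration is good to about 2 mm. A picture is of the moment at which its call begins: read the wrist's pose just before it. camera_params takes no time and is no camera call; for the wrist camera it gives the pose at the moment of the call.
A pose or a line that the arm cannot do raises MotionError and nothing moves.
- sign_off(): hands the job in, once; it reports no verdict.
Trained networks look in the newest picture that a camera, given by its name, has taken for a name from the list of things; names that differ only in an ending like _2 or _b are one class to them, and where a whole thing is asked for, a point or a joint stands for the part that bears it (a point fixed in the world has none). Each returns a list of dicts, best first, with "confidence" (0 to 1); they miss things now and then, are a little off and sometimes report something else, mostly with a low value. They report only what shows in the picture. A call takes as long as a camera call.
- look_for(camera, name): "at" ([column, row] in pixels, amid what is visible of it).
- tip_of(camera, name): "at" ([column, row] in pixels: a listed point, or the origin of a listed thing).
Readings, each from a call of its own:
- read_time_s(): time.
- read_qpos(): joint angles.
- read_joint_vel(): joint speeds.
- read_effort(): joint torques, N m.
- read_eef_pos(): TCP position.
- read_tcp_rot(): TCP orientation.
- read_ft_force(): force on the tool from outside, world axes, zero at the start.
- read_ft_torque(): the same for the moment, N m.
- read_finger_gap(): finger opening in m.
Only numpy, scipy, OpenCV 4.12 (cv2) and the standard library are available. Lean on these libraries where they do the work, as an engineer would, in place of code of your own. Each camera call takes 0.05 s, during which the arm holds its last target.

### The job

Four model houses stand touching in a row between the two low metal rails on the grey street baseboard. With a fingertip, push the row from its free end along the rails as one train, never letting it come apart, until the leading house is fully home against the steel end stop and no gap is left. Only push: do not lift, tip or carry any house, leave everything else where it stands, and finish with the hand clear.

Things in the scene. Friction and masses are not known exactly. Their poses are not given: they have to be found in the camera images.
- board: fixed grey street baseboard 240 (x) x 380 (y) x 12 mm, on the table. Origin: centre of underside; y axis along the two low aluminium guide rails (to the robot's left, yaw within 0.35 rad), x away from the robot. Channel floor = board top, 12 mm up. Rails: inner faces at x = +-23 mm, 6 mm thick, 360 mm long, 8 mm high above the floor (20 mm above the table), open above
- stop: fixed steel end stop across the rails, 64 (x) x 20 (y) x 34 mm high. Origin: centre of underside, on the channel floor, 170 mm from the board's centre along its y axis: at the +y end in some runs, the -y end in others. The row must meet the face 10 mm from the origin toward the board's centre. The channel's other end is open, with only a flat sill plate 2 mm thick
- house_flat: low flat-roofed white house with a grey roof slab, 42 mm high. One of four loose houses touching in a row in any order; 44 (x, across rails) x 40 mm (y, along), flat end faces 34 mm high or more, 50 to 140 g. Origin: centre of underside, on the channel floor; axes as the board's. Row 160 mm long, starts 50 to 110 mm short of the stop, friction under 6 N in all
- house_gable: wooden house with a pitched roof, 54 mm high, walls 36 mm high. One of four loose houses touching in a row in any order; 44 (x, across rails) x 40 mm (y, along), flat end faces 34 mm high or more, 50 to 140 g. Origin: centre of underside, on the channel floor; axes as the board's. Row 160 mm long, starts 50 to 110 mm short of the stop, friction under 6 N in all
- house_tower: tallest house, plain white with three rows of windows, 60 mm high. One of four loose houses touching in a row in any order; 44 (x, across rails) x 40 mm (y, along), flat end faces 34 mm high or more, 50 to 140 g. Origin: centre of underside, on the channel floor; axes as the board's. Row 160 mm long, starts 50 to 110 mm short of the stop, friction under 6 N in all
- house_step: plywood house stepped in two levels, 34 mm high on its robot side and 52 mm on its far side. One of four loose houses touching in a row in any order; 44 (x, across rails) x 40 mm (y, along), flat end faces 34 mm high or more, 50 to 140 g. Origin: centre of underside, on the channel floor; axes as the board's. Row 160 mm long, starts 50 to 110 mm short of the stop, friction under 6 N in all
- spare_house: fifth loose white model house standing apart on the baseboard beside the rails, 44 x 40 x 56 mm high; not part of the row, leave alone. Origin: centre of its underside
- tree: model tree, cork crown on a disc foot, 28 mm wide, 56 mm high, standing on the baseboard; leave alone. Origin: centre of its underside
- glue: clear glue bottle with white cap, 38 mm diameter, 95 mm high, on the table beyond the baseboard; leave alone. Origin: centre of its underside
- knife: craft knife with black handle, 145 mm long, lying on the table past the right end of the baseboard; leave alone. Origin: centre of its underside
- brush_cup: white ceramic cup, 72 mm diameter, 85 mm high, on the table beyond the baseboard; leave alone. Origin: centre of its underside
- sander: cork sanding block, 85 x 45 x 30 mm, lying on the table past the left end of the baseboard; leave alone. Origin: centre of its underside
- square: small try square, steel blade 130 mm with a dark wooden stock, 14 mm high, lying on the table beyond the baseboard; leave alone. Origin: centre of its underside

How it is judged:
By the outcome, as a careful person would: the job done as asked, in the order asked, and still so for the second after the job is handed in, with the robot touching nothing.
It also fails if it takes over 32 s, if anything falls off the work surface, if the arm or the gripper's body presses on something with over 40 N, if the wrist force passes 120 N, or if a joint passes its speed limit or range.

## Working session

There is one attempt and no reset: what is moved stays moved. The work goes in short steps, each a Python script; the robot and the scene stay as the last script left them, time stands still between calls to the robot, and variables do not carry over. Pictures are saved under pics/ and viewed, and the job is handed in when it is done.

```bash
mkdir -p pics; ls; python3 - <<'E'
from bench import *
import cv2
print(read_time_s())
for c in("top","side"):
    im=read_camera(c); cv2.imwrite(f"pics/{c}0.png",im[:,:,::-1])
    p=camera_params(c); print(c,p["K"],p["camera_from_world"])
    for n in("board","stop","house_flat","house_gable","house_tower","house_step","spare_house","tree"):
        print(n,[(r["at"],round(r["confidence"],2)) for r in tip_of(c,n)[:3]],[(r["at"],round(r["confidence"],2)) for r in look_for(c,n)[:2]])
print(read_time_s(),read_tcp_rot(),read_finger_gap())
E
```

```text
pics
0.0
top [[401.29282492   0.         318.07782513]
 [  0.         401.29282492 203.76240993]
 [  0.           0.           1.        ]] [[ 0.00506713 -0.99938484 -0.03470244  0.05347369]
 [-0.99525764 -0.00166898 -0.09725968  0.58911174]
 [ 0.09714193  0.03503069 -0.99465386  0.89172559]
 [ 0.          0.          0.          1.        ]]
board [([395.9, 221.9], 0.85), ([378.6, 223.6], 0.34)] [([390.7, 232.5], 0.81)]
stop [([320.5, 230.9], 0.72)] [([321.8, 232.6], 0.74), ([385.2, 223.2], 0.16)]
house_flat [([399.2, 223.0], 0.55)] [([400.9, 221.4], 0.88), ([516.7, 221.1], 0.6)]
house_gable [([380.0, 224.8], 0.83)] [([381.9, 222.7], 0.72)]
house_tower [([417.3, 224.9], 0.63)] []
house_step [([427.8, 217.0], 0.89)] [([431.5, 179.5], 0.72), ([438.6, 217.2], 0.64)]
spare_house [([432.6, 180.4], 0.68)] [([433.0, 177.9], 0.6), ([341.2, 270.8], 0.45)]
tree [([341.3, 269.8], 0.53)] []
side [[364.80810705   0.         323.94889652]
 [  0.         364.80810705 200.74900865]
 [  0.           0.           1.        ]] [[-8.04586413e-01 -5.93835561e-01 -1.77110156e-04  4.94681675e-01]
 [-4.33258953e-01  5.87225456e-01 -6.83705304e-01  2.56067194e-01]
 [ 4.06112526e-01 -5.50023264e-01 -7.29758197e-01  6.24527496e-01]
 [ 0.00000000e+00  0.00000000e+00  0.00000000e+00  1.00000000e+00]]
board [([374.6, 180.2], 0.92)] [([374.2, 193.7], 0.64)]
stop [([374.9, 182.7], 0.22)] [([341.6, 219.7], 0.73)]
house_flat [([372.3, 176.1], 0.67)] [([376.2, 166.5], 0.78)]
house_gable [] [([369.9, 180.3], 0.76)]
house_tower [([383.6, 165.8], 0.89), ([327.0, 160.0], 0.28)] [([387.2, 149.9], 0.55)]
house_step [] [([392.3, 143.0], 0.64)]
spare_house [([360.2, 142.8], 0.88)] [([359.5, 138.0], 0.84)]
tree [([388.1, 224.3], 0.51)] [([390.2, 219.4], 0.65)]
1.7 [9.82301678e-01 1.87305665e-01 9.68809625e-06 2.57502625e-05] 0.08532061387244061
```

```bash
python3 - <<'E'
import cv2
a=cv2.imread("pics/top0.png")[130:320,270:520]; cv2.imwrite("pics/top0c.png",cv2.resize(a,None,fx=3.1,fy=3.1,interpolation=cv2.INTER_CUBIC))
a=cv2.imread("pics/side0.png")[90:290,260:480]; cv2.imwrite("pics/side0c.png",cv2.resize(a,None,fx=3,fy=3,interpolation=cv2.INTER_CUBIC))
E
```

```text
(no output)
```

View pics/top0.png

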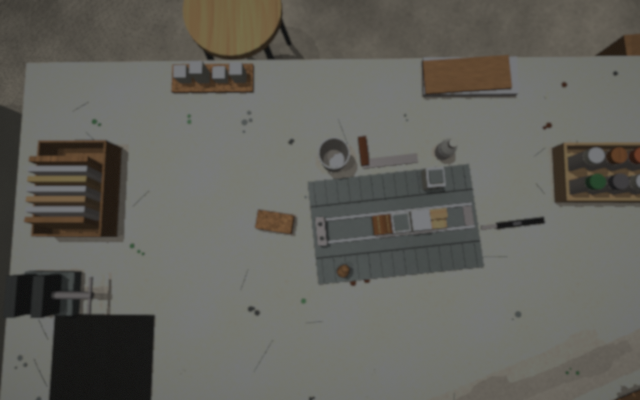

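View pics/top0c.png

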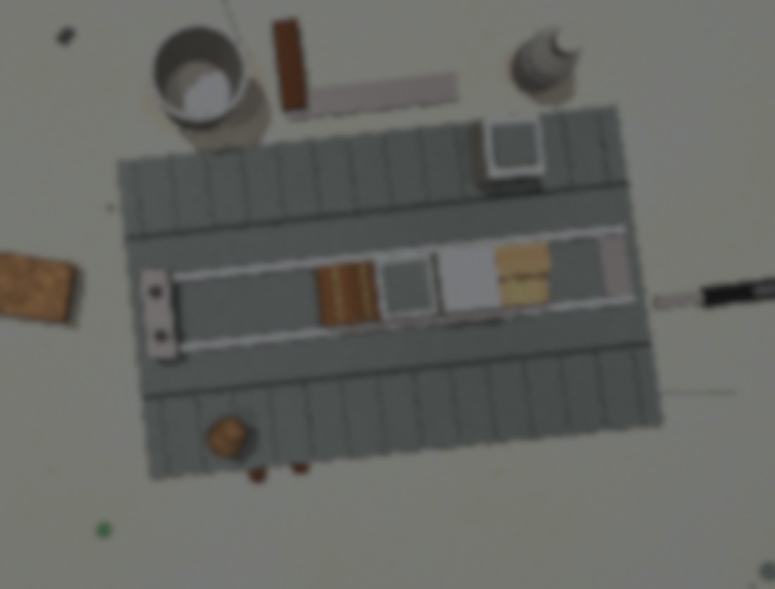

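View pics/side0c.png

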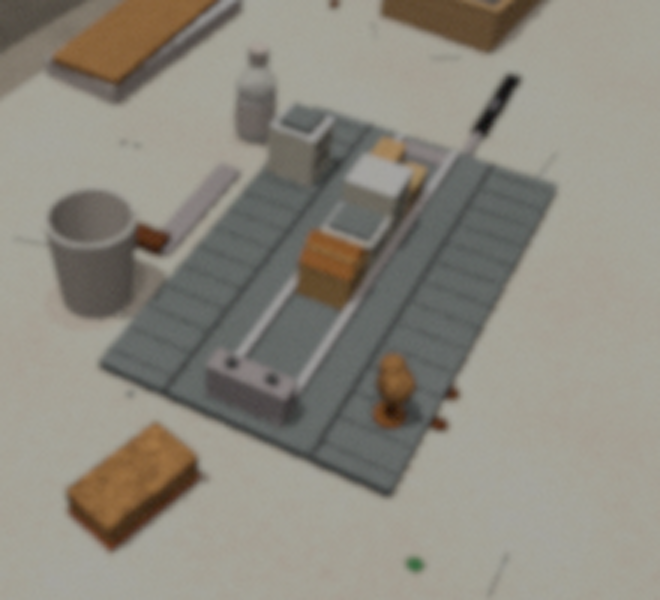

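The top view has the stop at the +y (left) end of the board, around px (322,231). The row runs gable, flat, tower, step from px 373 to 447, and its free end is the step house on the right. The spare house is at (434,178), well off the rails. The side view agrees. Next I fit the board pose from its corners in both views.

```bash
cat > h.py <<'E'
from bench import *
import numpy as np, cv2
from scipy.optimize import least_squares
from scipy.spatial.transform import Rotation as R
def proj(c,P):
    p=camera_params(c);P=np.atleast_2d(P);q=P@p["camera_from_world"][:3,:3].T+p["camera_from_world"][:3,3]
    q=q@np.array(p["K"]).T; return q[:,:2]/q[:,2:]
def back(c,uv,z):
    p=camera_params(c);M=np.array(p["camera_from_world"]);C=-M[:3,:3].T@M[:3,3]
    d=M[:3,:3].T@np.linalg.inv(p["K"])@np.array([uv[0],uv[1],1.]); return C+d*(z-C[2])/d[2]
def b2w(b,P):
    P=np.atleast_2d(P);c,s=np.cos(b[2]),np.sin(b[2]);return np.c_[b[0]+c*P[:,0]-s*P[:,1],b[1]+s*P[:,0]+c*P[:,1],P[:,2]]
def w2b(b,p):
    c,s=np.cos(b[2]),np.sin(b[2]);d=np.array(p)[:2]-b[:2];return np.array([c*d[0]+s*d[1],-s*d[0]+c*d[1]])
E
python3 - <<'E'
from h import *
C=np.array([[.12,.19,.012],[.12,-.19,.012],[-.12,-.19,.012],[-.12,.19,.012]])
T=np.array([[120,160],[617,106],[661,425],[152,478]])/3.1+[270,130]
S=np.array([[103,365],[300,105],[555,185],[390,493]])/3+[260,90]
for use in("t","s","ts"):
    f=lambda b:np.concatenate([(proj("top",b2w(b,C))-T).ravel() if"t"in use else[],(proj("side",b2w(b,C))-S).ravel() if"s"in use else[]])
    r=least_squares(f,[.55,-.1,0]);print(use,r.x,np.abs(r.fun).max())
b=r.x;np.save("b.npy",b)
pts=lambda l:[np.array(p)/3.1+[270,130] for p in l]
for n,p,z in [("step hi end",(548,243),.064),("step hi end",(548,272),.064),("step low end",(549,280),.046),("step low",(549,303),.046),("gable ridge end",(346,264),.066),("gable ridge end",(348,324),.066),
 ("stop top near",(145,271),.046),("stop",(170,268),.046),("stop",(179,356),.046),
 ("rail far L",(178,276),.02),("rail far R",(625,229),.02),("rail near L",(180,347),.02),("rail near R",(632,299),.02),
 ("gable-flat joint",(376,290),.05),("tower-step far",(500,246),.072),("tower roof L far",(438,248),.072),("spare roof c",(514,148),.068)]:
    print(n,np.round(w2b(b,back("top",np.array(p)/3.1+[270,130],z))*1000,1))
E
```

```text
t [ 0.54477661 -0.12106219  0.10851923] 1.2388093362993118
s [ 0.54409323 -0.11300697  0.13425491] 2.488340211615764
ts [ 0.54467664 -0.11829268  0.11930323] 4.100859761467973
step hi end [  18.1 -111.6]
step hi end [  -2.2 -108.6]
step low end [  -7.4 -113.7]
step low [ -23.7 -111.3]
gable ridge end [19.7 31.2]
gable ridge end [-22.3  35.3]
stop top near [ 32.7 173.3]
stop [ 32.7 155. ]
stop [-31.  155.9]
rail far L [ 27.9 150.1]
rail far R [  24.1 -181.8]
rail near L [-24.6 154.7]
rail near R [ -27.6 -179.1]
gable-flat joint [-0.4 10.3]
tower-step far [ 19.5 -76. ]
tower roof L far [ 23.1 -33.1]
spare roof c [ 87.4 -96.5]
```

```bash
python3 - <<'E'
from h import *
b=np.array([.54478,-.12106,.1085]); np.save("b.npy",b)
out=[]
for c,(x0,y0,x1,y1) in(("top",(290,140,500,300)),("side",(270,100,460,280))):
    a=cv2.imread(f"pics/{c}0.png")[y0:y1,x0:x1];k=3.7 if c=="top" else 3.3
    a=cv2.resize(a,None,fx=k,fy=k,interpolation=cv2.INTER_CUBIC)
    a=cv2.convertScaleAbs(a,alpha=1.5)
    def ln(P,col):
        q=((proj(c,b2w(b,np.array(P)))-[x0,y0]+.5)*k).astype(int);cv2.polylines(a,[q.reshape(-1,1,2)],False,col,1)
    ln([[.12,.19,.012],[.12,-.19,.012],[-.12,-.19,.012],[-.12,.19,.012],[.12,.19,.012]],(0,0,255))
    for s in(-1,1): ln([[s*.026,-.18,.02],[s*.026,.16,.02]],(0,255,0))
    ln([[-.032,.16,.046],[.032,.16,.046],[.032,.18,.046],[-.032,.18,.046],[-.032,.16,.046]],(255,0,0))
    cv2.imwrite(f"pics/ov_{c}.png",a)
for n,p,z in [("step hi end",(548,243),.064),("step hi end",(548,272),.064),("step low",(549,303),.046),("stop",(170,268),.046),("stop",(179,356),.046),
 ("rail far L",(178,276),.02),("rail far R",(625,229),.02),("rail near L",(180,347),.02),("rail near R",(632,299),.02)]:
    print(n,np.round(w2b(b,back("top",np.array(p)/3.1+[270,130],z))*1000,1))
E
```

```text
step hi end [  19.5 -108.6]
step hi end [  -0.8 -105.9]
step low [ -22.3 -108.8]
stop [ 31.2 158.1]
stop [-32.5 158.4]
rail far L [ 26.4 153.1]
rail far R [  26.2 -178.8]
rail near L [-26.1 157.2]
rail near R [ -25.5 -176.6]
```

View pics/ov_top.png

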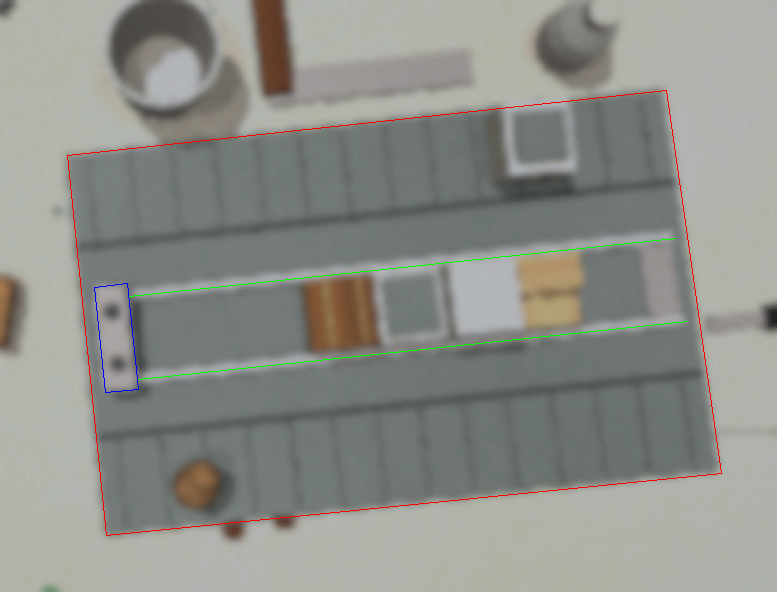

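View pics/ov_side.png

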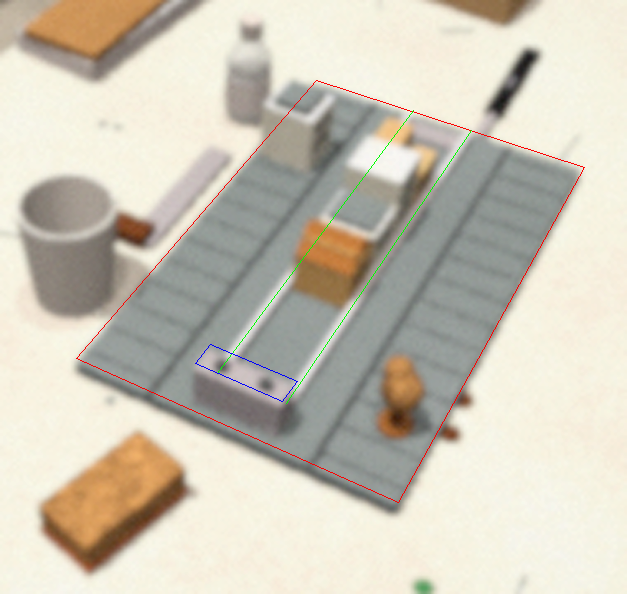

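```bash
cat >> h.py <<'E'
b=np.load("b.npy")
def rot(sgn,t):
    Rb=R.from_euler("z",b[2]).as_matrix()
    z=np.array([0,np.sin(t),-np.cos(t)]);y=np.array([sgn,0,0.]);x=np.cross(y,z)
    return Rb@np.c_[x,y,z]
def tcp(yb,ztip,Rm,xb=0.):   # board-y, world z of fingertip centre
    return b2w(b,[xb,yb,ztip])[0]-0.019*Rm[:,2]
E
python3 - <<'E'
from h import *
for s in(1,-1):
    Rm=rot(s,np.radians(6));q=R.from_matrix(Rm).as_quat()
    for yb,z in((-.15,.13),(-.15,.018),(-.01,.018)):
        j=inverse_kinematics(tcp(yb,z,Rm),q);print(s,yb,z,tcp(yb,z,Rm).round(3),None if j is None else np.round(j,2))
E
```

```text
1 -0.15 0.13 [ 0.561 -0.272  0.149] [ 0.72  0.5  -0.38  1.69  0.1   1.04  0.44]
1 -0.15 0.018 [ 0.561 -0.272  0.037] [ 0.71  0.65 -0.36  1.73  0.17  0.85  0.41]
1 -0.01 0.018 [ 0.546 -0.133  0.037] [ 0.61  0.57 -0.48  1.9   0.22  0.77  0.14]
-1 -0.15 0.13 [ 0.561 -0.272  0.149] [ 0.35  0.47  0.11  1.71 -0.16  1.03 -2.5 ]
-1 -0.15 0.018 [ 0.561 -0.272  0.037] [ 0.33  0.62  0.13  1.75 -0.22  0.84 -2.45]
-1 -0.01 0.018 [ 0.546 -0.133  0.037] [ 0.2   0.52  0.02  1.92 -0.16  0.74 -2.69]
```

```bash
python3 - <<'E'
from h import *
Rm=rot(1,np.radians(6));q=R.from_matrix(Rm).as_quat()
move_ptp(tcp(-.155,.13,Rm),q); move_gripper(0.0,20)
movel(tcp(-.155,.05,Rm),q,speed=.1)
print(read_time_s(),read_eef_pos(),read_finger_gap(),read_ft_force())
for c in("side","top","wrist"):
    im=read_camera(c);cv2.imwrite(f"pics/{c}1.png",im[:,:,::-1])
a=cv2.imread("pics/side1.png")[50:250,290:490];a=cv2.convertScaleAbs(a,alpha=1.5)
q2=proj("side",[read_eef_pos(),read_eef_pos()+.019*Rm[:,2]]);print(q2)
k=3
a=cv2.resize(a,None,fx=k,fy=k,interpolation=cv2.INTER_CUBIC)
for p in q2: cv2.circle(a,tuple(((p-[290,50]+.5)*k).astype(int)),3,(0,0,255),-1)
cv2.imwrite("pics/side1c.png",a)
E
```

```text
5.1333 [ 0.56249195 -0.27732463  0.06957412] 0.0003343099337243526 [ 0.0118592  -0.60372027 -0.33056964]
[[402.98110983 124.89669602]
 [401.57447342 131.23163452]]
```

View pics/side1c.png

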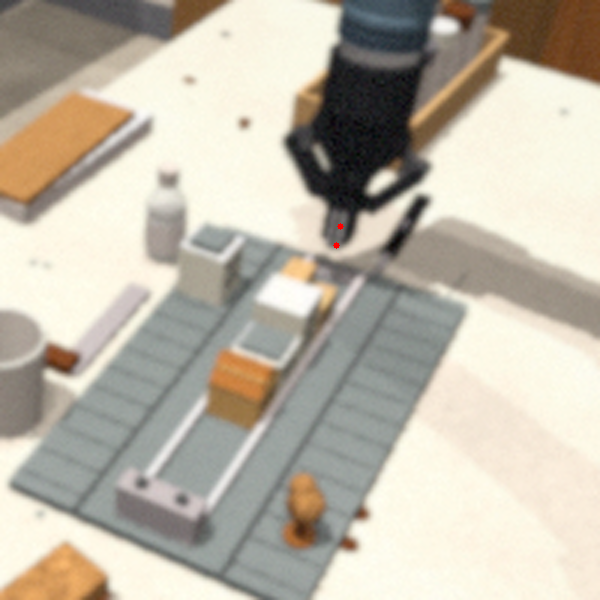

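View pics/wrist1.png

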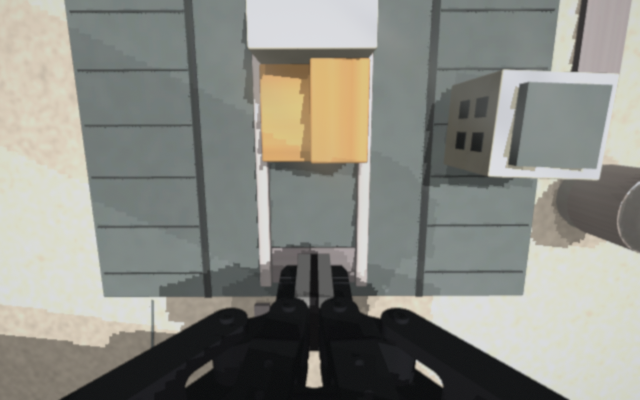

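View pics/top1.png

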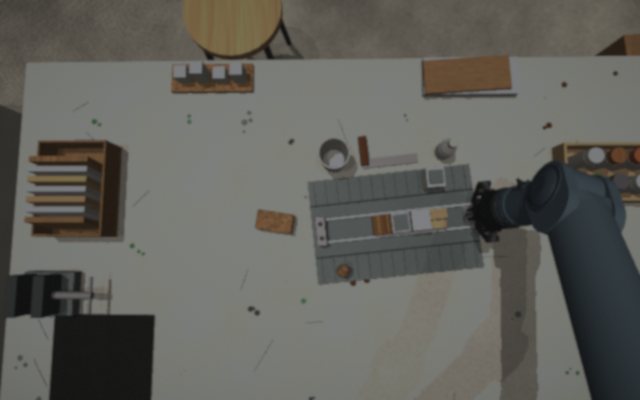

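The wrist view puts the closed fingers (col 314) midway between the rails (cols 262 and 366). The step house's free face is ahead of them at row ~163, and the knuckles clear the spare house. In the side view the tip sits where the 19 mm figure says. I'll lower into the channel and make contact slowly.

```bash
python3 - <<'E'
from h import *
Rm=rot(1,np.radians(6));q=R.from_matrix(Rm).as_quat()
movel(tcp(-.152,.026,Rm),q,speed=.06);print(read_ft_force().round(2))
movel(tcp(-.152,.018,Rm),q,speed=.03);f0=read_ft_force();print(f0.round(2),read_time_s())
movel(tcp(-.130,.018,Rm),q,speed=.03)
f=read_ft_force();print(f.round(2))
yb=-.130
while yb<-.105:
    yb+=.002;movel(tcp(yb,.018,Rm),q,speed=.015);f=read_ft_force()-f0
    print(round(yb,3),f.round(2),w2b(b,read_eef_pos()+.019*Rm[:,2]).round(4))
    if f[1]<-1.0:break
print(read_time_s())
im=read_camera("wrist");cv2.imwrite("pics/wrist2.png",im[:,:,::-1])
E
```

```text
[0.24 0.41 0.67]
[-0.41 -0.3   0.49] 6.25
[0.14 0.1  0.55]
-0.128 [ 0.1  -0.22  0.07] [-0.    -0.128]
-0.126 [ 1.18  0.24 -0.68] [ 0.     -0.1257]
-0.124 [ 0.06  0.67 -0.9 ] [ 1.000e-04 -1.238e-01]
-0.122 [ 0.68  1.41 -0.28] [ 0.     -0.1218]
-0.12 [ 0.89  0.79 -0.64] [ 0.     -0.1198]
-0.118 [ 0.66  0.84 -0.61] [ 0.     -0.1178]
-0.116 [ 0.98 -0.31 -0.32] [-0.     -0.1163]
-0.114 [-0.3  -0.94 -1.91] [-1.000e-04 -1.144e-01]
-0.112 [ 0.74 -1.21 -1.2 ] [-0.     -0.1118]
9.6833
```

View pics/wrist2.png

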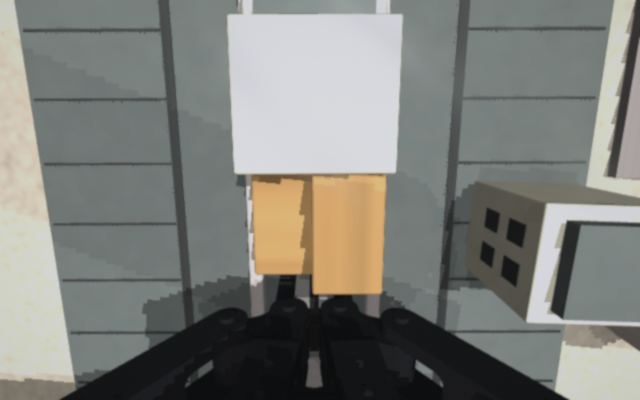

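Contact was at board-y ≈ -0.116, where the force turns to about -1 N, and the row is intact and square. Now the steady push, then a creep with force checks near the stop.

```bash
python3 - <<'E'
from h import *
Rm=rot(1,np.radians(6));q=R.from_matrix(Rm).as_quat()
movel(tcp(-.065,.018,Rm),q,speed=.03);print(read_ft_force().round(2))
im=read_camera("side");cv2.imwrite("pics/side3.png",im[:,:,::-1])
movel(tcp(-.026,.018,Rm),q,speed=.03);print(read_ft_force().round(2),read_time_s())
yb=-.026
while yb<-.002:
    yb+=.0015;movel(tcp(yb,.018,Rm),q,speed=.015);f=read_ft_force()
    print(round(yb,4),f.round(2),w2b(b,read_eef_pos()+.019*Rm[:,2]).round(4))
    if f[1]<-9:break
print(read_time_s())
for c in("side","top","wrist"):
    im=read_camera(c);cv2.imwrite(f"pics/{c}4.png",im[:,:,::-1])
for c,(x0,y0,x1,y1) in(("top",(300,160,480,290)),("side",(290,120,450,250))):
    cv2.imwrite(f"pics/{c}4c.png",cv2.resize(cv2.convertScaleAbs(cv2.imread(f"pics/{c}4.png")[y0:y1,x0:x1],alpha=1.5),None,fx=4,fy=4,interpolation=cv2.INTER_CUBIC))
E
```

```text
[-0.57 -1.15 -0.34]
[ 1.02 -2.56  0.29] 12.95
-0.0245 [-0.04 -1.44 -0.3 ] [-0.     -0.0246]
-0.023 [ 0.6  -1.87 -0.34] [-0.     -0.0229]
-0.0215 [-0.85 -2.09 -0.51] [-0.     -0.0212]
-0.02 [ 0.35 -1.84  0.32] [-0.     -0.0197]
-0.0185 [ 1.07 -1.77  0.12] [ 0.     -0.0182]
-0.017 [ 0.51 -1.   -0.56] [-0.     -0.0167]
-0.0155 [ 0.44 -0.89  0.52] [-0.     -0.0152]
-0.014 [ 0.68 -1.18  0.69] [ 0.     -0.0138]
-0.0125 [-0.27 -1.08 -0.78] [-0.     -0.0123]
-0.011 [ 1.18 -1.32 -0.66] [-0.     -0.0107]
-0.0095 [ 1.08 -0.58 -1.04] [-0.     -0.0093]
-0.008 [ 0.88 -2.36 -0.88] [ 0.     -0.0077]
-0.0065 [ 0.24 -3.97 -0.66] [ 0.     -0.0074]
-0.005 [ 1.37 -4.74 -1.  ] [ 0.0001 -0.0072]
-0.0035 [ 1.35 -7.2  -1.49] [ 0.0002 -0.0072]
-0.002 [ 0.69 -9.11 -2.63] [ 0.0003 -0.007 ]
16.95
```

View pics/top4c.png

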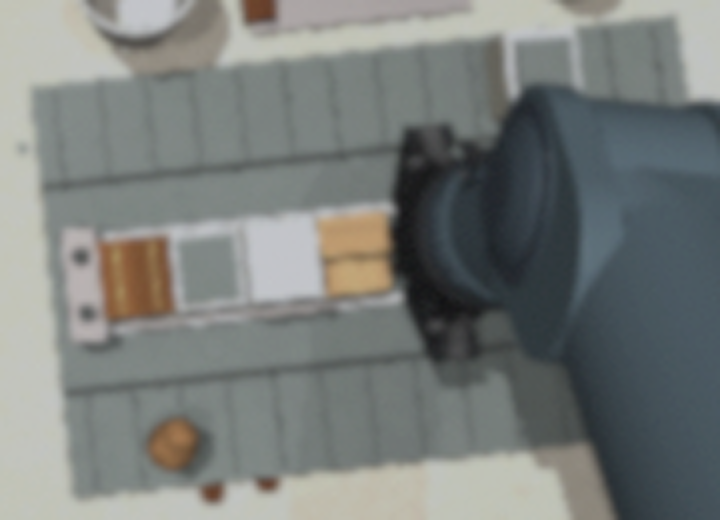

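View pics/side4c.png

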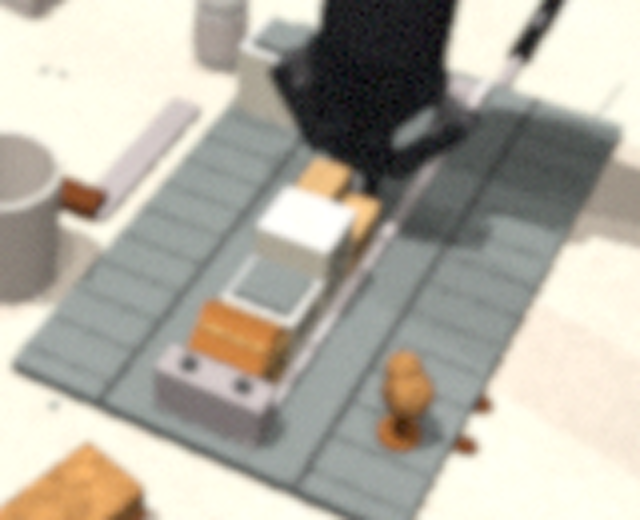

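View pics/wrist4.png

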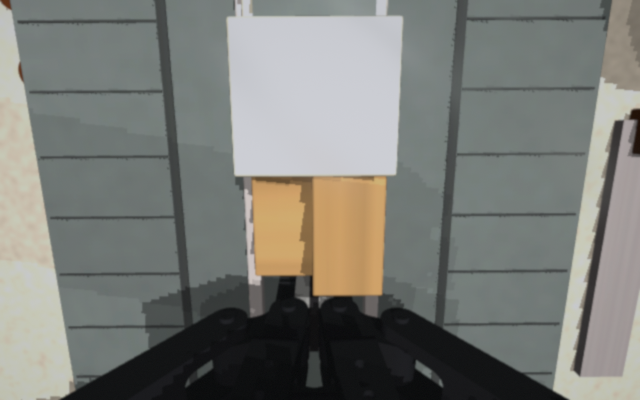

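The row is home: the gable is against the stop in both views, there are no gaps, and the tip has stalled at about -0.007 with force rising to 9 N against ~2 N when sliding. Now I back off along the channel and rise.

```bash
python3 - <<'E'
from h import *
Rm=rot(1,np.radians(6));q=R.from_matrix(Rm).as_quat()
movel(tcp(-.015,.018,Rm),q,speed=.03)
movel(tcp(-.06,.018,Rm),q,speed=.07)
print(read_ft_force().round(2))
movel(tcp(-.09,.16,Rm),q,speed=.12)
im=read_camera("wrist");cv2.imwrite("pics/wrist5.png",im[:,:,::-1])
move_ptp([.40,-.50,.25],q)
print(read_time_s(),read_ft_force().round(2))
for c in("side","top"):
    im=read_camera(c);cv2.imwrite(f"pics/{c}5.png",im[:,:,::-1])
A=[]
for c,(x0,y0,x1,y1) in(("top",(300,150,500,290)),("side",(290,110,450,250))):
    cv2.imwrite(f"pics/{c}5c.png",cv2.resize(cv2.convertScaleAbs(cv2.imread(f"pics/{c}5.png")[y0:y1,x0:x1],alpha=1.5),None,fx=4,fy=4,interpolation=cv2.INTER_CUBIC))
E
```

```text
[-0.42  1.38 -0.46]
21.15 [0.3  0.56 0.34]
```

View pics/top5c.png

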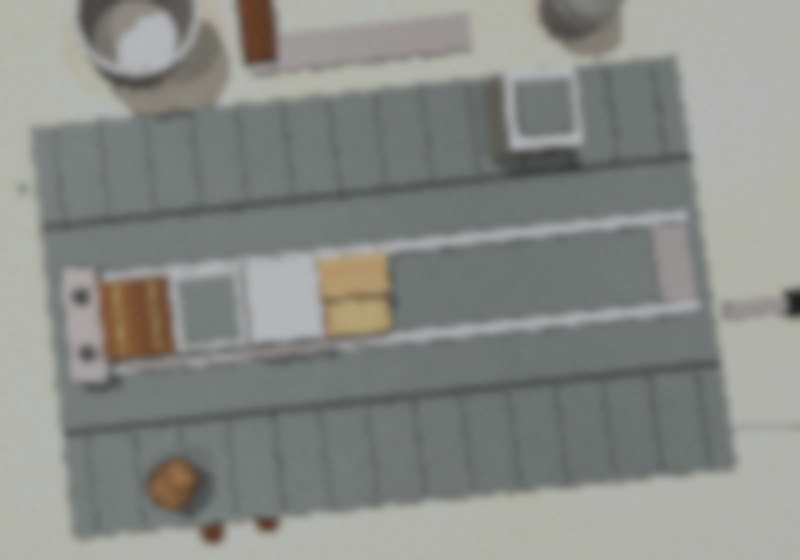

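View pics/wrist5.png

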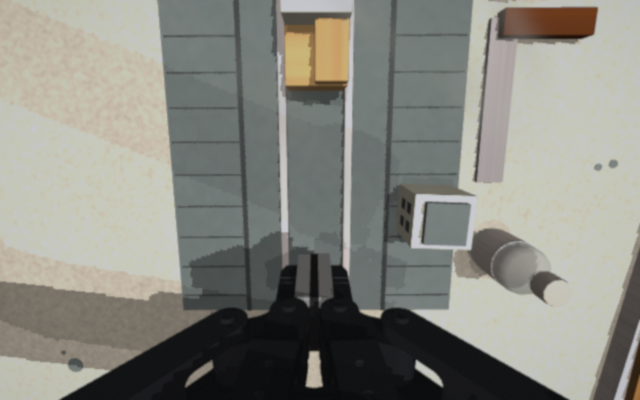

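View pics/side5c.png

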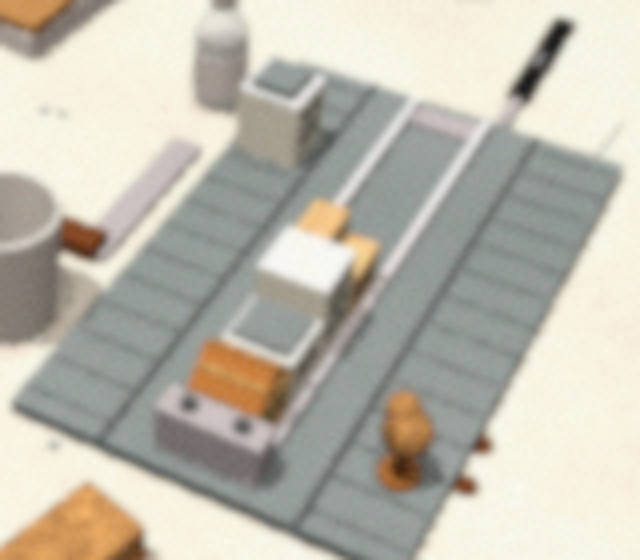

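With the hand clear, both views show the closed row against the stop, and the spare house, tree, knife and the rest are unmoved.

```bash
python3 -c "
from bench import *
print(sign_off(),read_time_s())"
```

```text
the job is handed in; nothing more can be done
the job is handed in; nothing more can be done
```

I pushed the row (gable, flat, tower, step) about 11 cm along the rails with the closed fingertips. The tip was about 6 mm above the channel floor and centred between the rails. I then backed off and handed the job in, at about 21 s on the clock.

- **Row home:** sliding took about 1–2.5 N. At the end the tip stalled at board-y ≈ -7 mm while the force rose to about 9 N, which is above the row's stated 6 N friction limit. The final top and side views show the gable house against the stop and no gap between the houses. At their resolution of about 2 mm per pixel, a gap under about 1 mm would not show, so the stall is the stronger evidence.
- **Other things:** the spare house and tree stand where they were, as do the other loose items in view.
- **Disagreement:** board poses from the two cameras differed by about 8 mm in y and 0.026 rad in yaw. I used the top view, which matched the rails. The wrist camera showed the fingers centred between the rails. The row stopped about 4 mm past where the top view predicted, so I relied on the stall for the end position.

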